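# Clear the rolling pin, shut the cutter chest and lock it with its pin

### The job

The rolling pin was left lying across the open cutter chest: lay it in its wooden cradle first, then shut the lid fully. Then fetch the red-handled lock pin from under the edge of the cooling rack and push it through the holes of the hasp, from either side, until its handle meets the hasp. Leave the two loose cookie cutters and the jar where they are.

Things in the scene. Friction and masses are not known exactly. Their poses are not given: they have to be found in the camera images.
- chest: fixed open plywood box 200 (x) x 240 (y) x 85 high, walls 8; origin at the centre of its underside on the bench, x from front to the hinged rear, z up. An upright steel tab, 8 thick (along y) and 30 wide (x), stands on the middle of its front face from 100 to 130 in front of the origin, up to 134 high
- hasp_hole (a point): centre of the hole, 12 in diameter, along the chest's y through the steel tab: 115 in front (-x) of the chest's origin, 118 above the bench. With the lid shut, and only then, two lugs of the lid, 6 thick, flank the tab with their holes in line: the three plates reach 13 to either side of this point along y. The shut lid's top is 25 below this point, beginning 15 behind it
- lid (a joint): angle of the green lid in rad: 0 shut, 1.45 to 1.65 at the start, 1.75 at its stop. Hinge along the chest's y at the rear rim, 100 behind (+x) the chest's origin and 85 high; stiff, it stays where it is left and about 3 to 8 N at the free edge move it. The lid is a plate 200 (hinge to free edge) x 240 x 8; when open its outer face looks to the rear (+x)
- lid_edge (a point): middle of the lid's free edge, 200 from the hinge. The two steel hasp lugs (6 thick, 26 over both, 46 x 50) are here at the middle, reaching 30 beyond the edge and 42 above the outer face: push the lid about 95 to one side of the middle, where a gripper clears them
- rolling_pin: wooden rolling pin, loose, about 0.25 kg: barrel 45 in diameter and 200 long, a handle 22 in diameter and 45 long at each end, 290 overall; origin at its centre, x along its axis. It starts across the open chest, its handles resting on the side rims (its axis 96 above the bench, about along the chest's y); it can roll
- cradle: fixed dark wooden rolling pin cradle: base 130 x 70 x 12, origin at the centre of its underside, x along the axis of the pin to be laid in. Two 90-degree V uprights, 14 thick, 100 apart (50 either side of the origin along x), 43 high, 70 wide; 86 free between them for fingers
- cradle_seat (a point): where the rolling pin's centre is when it rests in the cradle, 47 above the bench; x along its axis
- rack: fixed wire cooling rack 180 x 180, top 40 high on four corner feet, with biscuits on it (48 high); origin on the bench under its centre. Its front edge is 91 in front (-x) of the origin
- lock_pin: loose lock pin, 60 g: red square handle 16 x 16 x 46, round steel shank 8 in diameter, 70 long, its last 8 tapered to 3. Origin on the axis (8 above the bench) at the shoulder of handle and shank; x points to the tip. At the start the handle is hidden under the rack's front edge and 60 of the shank sticks out: draw it out by the shank, lay it down and take it again by the handle
- lock_pin_seat (a point): point on the shank's axis 13 from the shoulder: it coincides with hasp_hole when the pin is fully home
- tree_cutter: loose steel tree-shaped cookie cutter 80 x 68 x 26 high, origin at the centre of its underside; leave alone
- star_cutter: loose brass star-shaped cookie cutter 72 across, 26 high, origin at the centre of its underside; leave alone
- jar: loose amber jar with a white cap, 60 in diameter, 85 high, origin at the centre of its underside; leave alone

How it is judged:
By the outcome, as a careful person would: the job done as asked, in the order asked, and still so for the second after the job is handed in, with the robot touching nothing.
It also fails if it takes over 72 s, if anything falls off the work surface, if the arm or the gripper's body presses on something with over 40 N, if the wrist force passes 120 N, or if a joint passes its speed limit or range.

### The arm

A 6-joint arm with a two-finger parallel gripper is mounted at the origin on the work surface. World frame = base frame: x ahead of the robot, y to its left, z up, the work surface at z = 0. Lengths are in m, angles in rad, forces in N, time in s.
With the tool pointing down it reaches from about 0.325 to 0.875 m from the base axis. Payload 4.4 kg.
Tool frame: the origin (TCP) lies between the finger pads; the fingertips stand ctrl.finger_overhang ahead of it and the grasp point (between the pads) is the TCP (ctrl.finger_overhang is the distance from the TCP to the fingertips, in m); z points along the fingers, y is the line along which they close (so a half turn about z gives the same grasp; the last joint's range is limited). The gripper opens to 85 mm and grips with 20 to 120 N. Pads are 22 mm wide; open, the fingers measure 114 mm over their backs; the gripper's body (76 mm by 85 mm) begins 54 mm behind the grasp point. The pads swing forward as they close: fully open they stand 13 mm farther back than shut.
Start: joints at [-1.26, 0.207, 1.542, -0, 1.393, -0.15], TCP at [0.256, -0.515, 0.25] pointing down, gripper open.
Joint ranges: [-2.73, 2.73], [-0.86, 2.22], [0.23, 2.46], [-1.11, 4.25], [0.08, 2.63], [-2.82, 2.82]. Speed limits (rad/s): [2.79, 2.79, 3.14, 3.14, 3.14, 3.14].

### API

Orientations are given as a 3x3 rotation matrix whose columns are the frame's x, y, z axes.
In Python, from bench import ctrl gives the robot as it stands.
- The arm moves only by the tool step_arm, never from a script. Its argument "series" is a list of rows, each an object of numbers: "tx", "ty", "tz": the shift along the tool's x, y, z in cm; "twist": the turn about the tool's z in rad; "gripper": the closure in counts, from 0 (fully open) to 255 (shut). A call has 1 to 10 rows; each row is the pose to reach, as a shift and turn from the pose commanded when the call began, along the tool's axes at that moment; what a row does not reach only later rows make up. A row lasts 1/8 s, in which the tool goes at most 62.5 mm and 10.7 degrees, less where a joint would pass 70% of its speed; a pose out of reach is approached as far as the arm can. A call with a gripper value outside its range is refused whole. The fingers move at their own pace and stop on an object; "newtons" is the grip in N (left out, the last holds). Time passes only in rows, so rows that repeat a pose let the fingers close. It gives the time, the measured TCP pose, the force, the opening and the grip force at its end, in the units of the state.
- ctrl.sense(): the state, without advancing time (a new reading comes with each control period).
- ctrl.read_camera(name): name is "side" or "top"; returns a dict with "frame" (384x512x3 uint8, blue, green, red), "fovy" (degrees; the focal length in pixels is half the picture's height over the tangent of half this angle, whatever the lens; pixels are square), "cx", "cy" (the principal point, pixels), "view" (4x4, takes a point from world to camera coordinates). Camera axes: x right, y down, z forward; pixel columns grow to the right and rows downward; lengths in m; the calibration is good to about 2 mm. A picture is of the moment at which its call begins. There is no depth.
- ctrl.job_done(): hands the job in; it is judged then, once.
The state is a dict: "t": time; "joint_pos": joint angles; "qvel": joint speeds; "joint_efforts": joint torques, N m; "tcp_pos": TCP position; "tcp_rot": TCP orientation; "contact_force": force on the tool from outside, world axes, zero at the start; "torque": the same for the moment, N m; "finger_gap": finger opening in m; "grip_force": force on a finger pad.
Only numpy, scipy, OpenCV 4.12 (cv2) and the standard library are available. Lean on these libraries where they do the work, as an engineer would, in place of code of your own. Each camera call takes 0.05 s, during which the arm holds its last target. There are 200 camera calls.

## Working session

There is one attempt and no reset: what is moved stays moved. The work goes in short steps, Python scripts to look and compute and a tool call to move; the robot and the scene stay as the last step left them, time stands still between calls to the robot, and variables do not carry over. Pictures are saved under pics/ and viewed, at most 12 in all, crops included, and the job is handed in when it is done.

Besides the shell and the picture viewer there is one more tool, called after ">>>" by a JSON object that holds its "name" and its "arguments", one argument or row to a line. step_arm: Moves the arm, as the interface text tells. Its arguments: {"type":"object","properties":{"series":{"type":"array","items":{"type":"object","properties":{"tx":{"type":"number"},"ty":{"type":"number"},"tz":{"type":"number"},"twist":{"type":"number"},"gripper":{"type":"number"}}}},"newtons":{"type":"number"}},"required":["series"]}

```bash
mkdir -p pics; ls
python3 - <<'E'
from bench import ctrl
import cv2, numpy as np
s=ctrl.sense(); print(ctrl.finger_overhang, s['tcp_pos'], s['tcp_rot'], s['finger_gap'])
for n in ('top','side'):
    c=ctrl.read_camera(n); cv2.imwrite(f'pics/{n}0.png',cv2.resize(c['frame'],(800,600),interpolation=cv2.INTER_CUBIC)); print(n,c['fovy'],c['cx'],c['cy'],np.round(c['view'],4).tolist())
    cv2.imwrite(f'{n}_raw.png',c['frame'])
E
```

```text
pics
0.019 [ 0.25597997 -0.51408554  0.24909251] [[ 8.95264685e-01  4.45534143e-01 -6.86410935e-04]
 [ 4.45534513e-01 -8.95262003e-01  2.22355724e-03]
 [ 3.76153042e-04 -2.29649204e-03 -9.99997292e-01]] 0.08527591902876765
top 44.28338955779289 250.73598395982685 190.36665199489207 [[-0.0284, -0.9995, 0.0142, -0.0315], [-0.9911, 0.0263, -0.1307, 0.5307], [0.1303, -0.0178, -0.9913, 1.2673], [0.0, 0.0, 0.0, 1.0]]
side 53.64781216000622 260.4374864434181 199.5105406624929 [[-0.8834, -0.4682, -0.017, 0.419], [-0.2107, 0.4294, -0.8782, 0.2165], [0.4185, -0.7723, -0.478, 0.8327], [0.0, 0.0, 0.0, 1.0]]
```

View pics/top0.png

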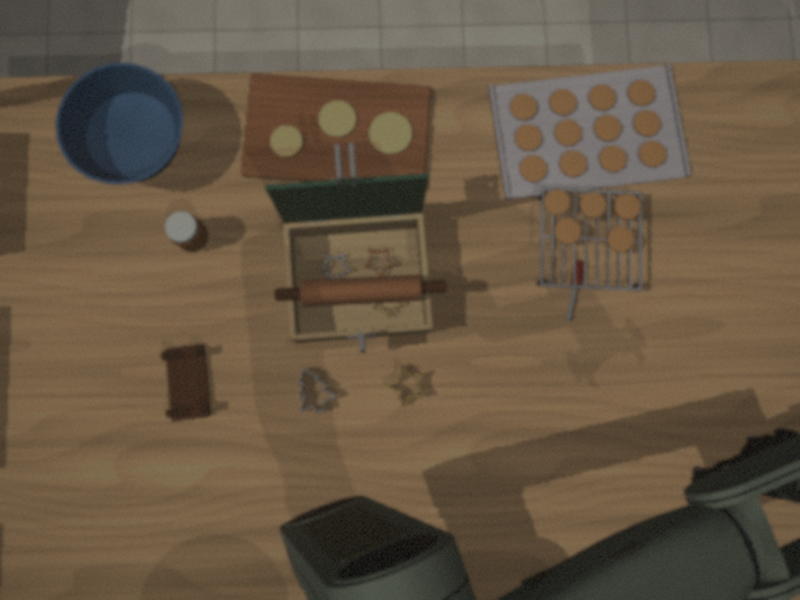

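View pics/side0.png

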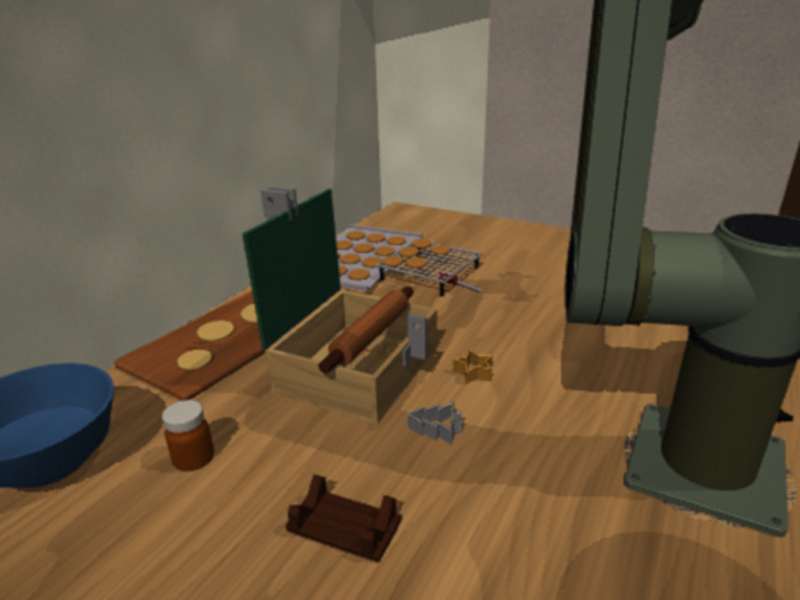

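The top view shows the rolling pin from (275,294) to (446,286) in the 800x600 picture. The cradle is at (188,382), the chest corners are about (285,222), (425,215), (432,330) and (294,340), and the tab is at (362,340). The lock pin runs from (580,265) to its tip at (571,318). The side view agrees: the lid is open and the arm is out of the way.

```bash
cat > h.py <<'E'
from bench import ctrl
import cv2, numpy as np
def cam(n):
    c=ctrl.read_camera(n); c['f']=192/np.tan(np.radians(c['fovy'])/2); return c
def ray(c,u,v):
    R=c['view'][:3,:3]; t=c['view'][:3,3]
    d=R.T@np.array([(u-c['cx'])/c['f'],(v-c['cy'])/c['f'],1.0]); return -R.T@t,d/np.linalg.norm(d)
def onz(c,u,v,z):
    o,d=ray(c,u,v); return o+d*(z-o[2])/d[2]
def proj(c,p):
    q=c['view'][:3,:3]@np.asarray(p)+c['view'][:3,3]; return c['f']*q[:2]/q[2]+[c['cx'],c['cy']]
def cross(c1,p1,c2,p2):
    o,d=ray(c1,*p1); o2,d2=ray(c2,*p2)
    s,t=np.linalg.lstsq(np.stack([d,-d2],1),o2-o,rcond=None)[0]
    return (o+s*d+o2+t*d2)/2, np.linalg.norm(o+s*d-o2-t*d2)
def go(p,yaw=None):
    """shift in cm along tool axes and twist so tool y lies at world angle yaw (mod pi)"""
    s=ctrl.sense(); R=s['tcp_rot']; d=R.T@(np.asarray(p)-s['tcp_pos'])*100
    tw=None
    if yaw is not None:
        a=np.arctan2(R[1,1],R[0,1]); tw=-((yaw-a+np.pi/2)%np.pi-np.pi/2)
    print('tcp',s['tcp_pos'].round(4),'move cm',d.round(2),'twist',tw, 'j6',round(s['joint_pos'][5],2))
def blob(c,mask,roi):
    m=np.zeros(mask.shape,np.uint8); x0,y0,x1,y1=roi; m[y0:y1,x0:x1]=mask[y0:y1,x0:x1]
    n,l,st,ce=cv2.connectedComponentsWithStats(m.astype(np.uint8)); k=1+st[1:,4].argmax(); cn,_=cv2.findContours((l==k).astype(np.uint8),0,1)
    return ce[k],cv2.minAreaRect(max(cn,key=len)),st[k]
E
python3 - <<'E'
from h import *
c=cam('top'); hsv=cv2.cvtColor(c['frame'],cv2.COLOR_BGR2HSV); k=512/800
for n,(u,v) in dict(barrel=(360,291),handle=(286,294),cradle=(188,380),wood=(230,380),red=(580,268),shank=(573,305),tab=(363,345),rim=(350,333),bench2=(350,360)).items(): print(n,hsv[int(v*k),int(u*k)])
H,S,V=cv2.split(hsv)
dark=(V<75)
e=blob(c,dark.astype(np.uint8),(98,212,142,276)); print('cradle',e, onz(c,*e[0],.02), [onz(c,*p,.043).round(3) for p in cv2.boxPoints(e[1])])
for n,p in dict(FL=(294,340),FR=(432,330),RR=(425,215),RL=(285,222)).items(): print(n,onz(c,p[0]*k,p[1]*k,.085).round(3))
print('tab', onz(c,362.5*k,339*k,.134).round(3))
print('pin ends',onz(c,275*k,294*k,.096).round(3),onz(c,446*k,286*k,.096).round(3),'barrel', onz(c,301*k,292.5*k,.1).round(3),onz(c,422*k,287.5*k,.1).round(3))
print('lock',onz(c,580*k,265*k,.008).round(3),onz(c,571*k,318*k,.008).round(3))
for n,p in dict(jar=(181,226),tree=(319,390),star=(411,382)).items(): print(n,onz(c,p[0]*k,p[1]*k,.02 if n!='jar' else .085).round(3))
h=np.hstack([cv2.resize(c['frame'][y:y+80,x:x+100],None,fx=4,fy=4,interpolation=cv2.INTER_CUBIC) for x,y in((80,205),(330,130))]); cv2.imwrite('pics/c1.png',h)
E
```

```text
barrel [ 12 127 110]
handle [ 13 107  57]
cradle [ 12 121  61]
wood [ 16 102 117]
red [  6 178  70]
shank [13 26 89]
tab [17 25 93]
rim [ 18  86 113]
bench2 [ 16 102 125]
cradle (array([120.21392617, 244.40268456]), ((119.36398315429688, 244.18576049804688), (46.693359375, 28.241252899169922), 85.03025817871094), array([ 104,  220,   32,   49, 1192], dtype=int32)) [0.39184405 0.31548756 0.02      ] [array([0.452, 0.356, 0.043]), array([0.457, 0.28 , 0.043]), array([0.332, 0.268, 0.043]), array([0.328, 0.343, 0.043])]
FL [0.455 0.121 0.085]
FR [ 0.466 -0.112  0.085]
RR [ 0.665 -0.107  0.085]
RL [0.659 0.135 0.085]
tab [0.45  0.005 0.134]
pin ends [0.533 0.151 0.096] [ 0.539 -0.137  0.096] barrel [0.534 0.107 0.1  ] [ 0.537 -0.096  0.1  ]
lock [ 0.584 -0.391  0.008] [ 0.487 -0.369  0.008]
jar [0.656 0.312 0.085]
tree [0.371 0.086 0.02 ]
star [ 0.381 -0.076  0.02 ]
```

View pics/c1.png

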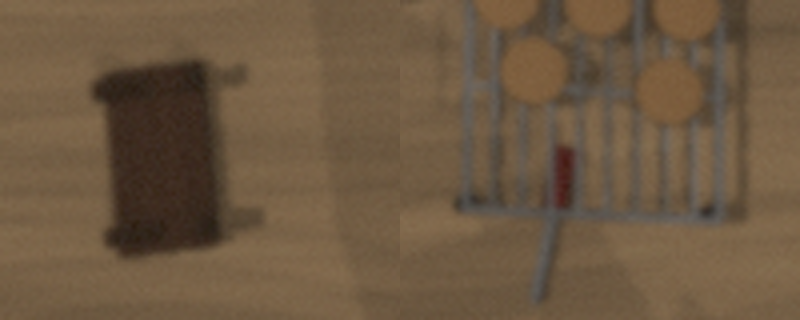

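The crops show the cradle's V uprights with ends at crop pixels (96,84)-(207,72) and (108,238)-(217,240). The lock pin shank leaves the rack edge at crop (555,215), with its tip at (538,298). The chest centre is about (.561,.009) and the pin centre about (.536,.006).

```bash
python3 -c "
from h import *
go([.536,.006,.2],.02)"
```

```text
tcp [ 0.256  -0.5142  0.2494] move cm [ 48.24 -34.09   5.01] twist -1.1290346709722918 j6 -0.15
```

>>> {"name": "step_arm", "arguments": {
  "series": [
    {"tx":4.8,"ty":-3.4,"tz":0.5,"twist":-0.12,"gripper":0},
    {"tx":9.6,"ty":-6.8,"tz":1,"twist":-0.28},
    {"tx":14.4,"ty":-10.2,"tz":1.5,"twist":-0.44},
    {"tx":19.2,"ty":-13.6,"tz":2,"twist":-0.6},
    {"tx":24,"ty":-17,"tz":2.5,"twist":-0.76},
    {"tx":28.8,"ty":-20.4,"tz":3,"twist":-0.92},
    {"tx":33.6,"ty":-23.8,"tz":3.5,"twist":-1.05},
    {"tx":38.4,"ty":-27.2,"tz":4,"twist":-1.13},
    {"tx":43.2,"ty":-30.6,"tz":4.5,"twist":-1.13},
    {"tx":48.2,"ty":-34.1,"tz":5,"twist":-1.13}
  ]
}}

```text
invalid input at $.series[1]: expected keys tx, ty, tz, twist, gripper
```

```bash
python3 -c "
from h import *
go([.536,.006,.095],.02)
c=cam('side'); cv2.imwrite('pics/s1.png',cv2.resize(c['frame'][90:330,100:420],(800,600)))"
```

```text
tcp [ 0.256  -0.5142  0.2494] move cm [ 48.24 -34.07  15.51] twist -1.1290346709722918 j6 -0.15
```

View pics/s1.png

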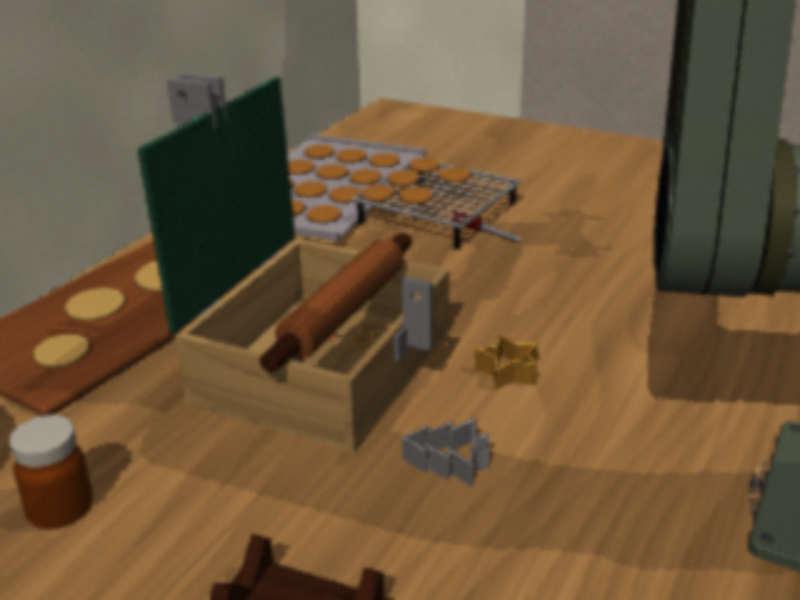

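The move was refused because every row needs all the keys. The picture shows the scene unchanged, with the hasp hole visible at crop (420,298). I'll repeat the move with full rows.

>>> {"name": "step_arm", "arguments": {
  "series": [
    {"tx":4.8,"ty":-3.4,"tz":0.5,"twist":-0.12,"gripper":0},
    {"tx":9.6,"ty":-6.8,"tz":1,"twist":-0.28,"gripper":0},
    {"tx":14.4,"ty":-10.2,"tz":1.5,"twist":-0.44,"gripper":0},
    {"tx":19.2,"ty":-13.6,"tz":2,"twist":-0.6,"gripper":0},
    {"tx":24,"ty":-17,"tz":2.5,"twist":-0.76,"gripper":0},
    {"tx":28.8,"ty":-20.4,"tz":3,"twist":-0.92,"gripper":0},
    {"tx":33.6,"ty":-23.8,"tz":3.5,"twist":-1.05,"gripper":0},
    {"tx":38.4,"ty":-27.2,"tz":4,"twist":-1.13,"gripper":0},
    {"tx":43.2,"ty":-30.6,"tz":4.5,"twist":-1.13,"gripper":0},
    {"tx":48.2,"ty":-34.1,"tz":5,"twist":-1.13,"gripper":0}
  ]
}}

```text
t: 1.45
tcp_pos: [0.5364, 0.007, 0.2002]
tcp_rot: [[-0.021, 1.0, 0.0], [1.0, 0.021, -0.0], [-0.0, 0.0, -1.0]]
contact_force: [0.0, -1.0, 0.6]
finger_gap: 0.0855
grip_force: 0.0
```

```bash
python3 -c "
from h import *
go([.536,.006,.095],.02)
print(ctrl.sense()['tcp_rot'].round(3))"
```

```text
tcp [0.5364 0.007  0.2002] move cm [-0.1  -0.04 10.52] twist 0.0009614727953888291 j6 -0.17
[[-0.021  1.     0.   ]
 [ 1.     0.021 -0.   ]
 [-0.     0.    -1.   ]]
```

>>> {"name": "step_arm", "arguments": {
  "series": [
    {"tx":0,"ty":0,"tz":5,"twist":0,"gripper":0},
    {"tx":0,"ty":0,"tz":9,"twist":0,"gripper":0},
    {"tx":0,"ty":0,"tz":10.5,"twist":0,"gripper":0},
    {"tx":0,"ty":0,"tz":10.5,"twist":0,"gripper":120},
    {"tx":0,"ty":0,"tz":10.5,"twist":0,"gripper":255},
    {"tx":0,"ty":0,"tz":10.5,"twist":0,"gripper":255},
    {"tx":0,"ty":0,"tz":10.5,"twist":0,"gripper":255},
    {"tx":0,"ty":0,"tz":10.5,"twist":0,"gripper":255}
  ],
  "newtons": 50
}}

```text
t: 2.45
tcp_pos: [0.5367, 0.0049, 0.0964]
tcp_rot: [[-0.021, 1.0, 0.002], [1.0, 0.021, -0.001], [-0.001, 0.002, -1.0]]
contact_force: [-0.4, -0.7, 5.2]
finger_gap: 0.0436
grip_force: 50.5
```

>>> {"name": "step_arm", "arguments": {
  "series": [
    {"tx":0,"ty":0,"tz":-3,"twist":0,"gripper":255},
    {"tx":0,"ty":0,"tz":-8,"twist":0,"gripper":255},
    {"tx":0,"ty":-3,"tz":-10.5,"twist":0,"gripper":255},
    {"tx":2,"ty":-8,"tz":-10.5,"twist":-0.16,"gripper":255},
    {"tx":7,"ty":-12,"tz":-10.5,"twist":-0.34,"gripper":255},
    {"tx":12,"ty":-14.5,"tz":-10.5,"twist":-0.52,"gripper":255},
    {"tx":17,"ty":-14.5,"tz":-10.5,"twist":-0.7,"gripper":255},
    {"tx":22,"ty":-14.5,"tz":-10.5,"twist":-0.88,"gripper":255},
    {"tx":26,"ty":-14.5,"tz":-10.5,"twist":-1.06,"gripper":255},
    {"tx":29,"ty":-14.5,"tz":-10.5,"twist":-1.24,"gripper":255}
  ]
}}

```text
t: 3.7
tcp_pos: [0.3834, 0.2934, 0.199]
tcp_rot: [[-0.955, 0.298, -0.002], [0.298, 0.955, -0.001], [0.002, -0.001, -1.0]]
contact_force: [0.2, -1.1, -2.6]
finger_gap: 0.0433
grip_force: 52.1
```

>>> {"name": "step_arm", "arguments": {
  "series": [
    {"tx":0,"ty":0,"tz":0,"twist":-0.18,"gripper":255},
    {"tx":0,"ty":0,"tz":0,"twist":-0.36,"gripper":255},
    {"tx":0,"ty":0,"tz":0,"twist":-0.39,"gripper":255},
    {"tx":0,"ty":0,"tz":0,"twist":-0.39,"gripper":255}
  ]
}}

```text
t: 4.2
tcp_pos: [0.3842, 0.2918, 0.1996]
tcp_rot: [[-0.997, -0.078, -0.001], [-0.078, 0.997, -0.001], [0.001, -0.0, -1.0]]
contact_force: [-0.1, 0.0, -3.4]
finger_gap: 0.0436
grip_force: 52.2
```

Run:
```python
from h import *
go([.391,.312,.047],1.658)
c=cam('side'); d=cam('top')
a=cv2.resize(c['frame'][270:370,160:280],None,fx=3.3,fy=3.3,interpolation=2); b=cv2.resize(d['frame'][190:290,80:200],None,fx=3.3,fy=3.3,interpolation=2)
cv2.imwrite('pics/c2.png',np.hstack([a,b]))
for s in(-.057,.057):
  for q in (-.035,.035):
    p=np.array([.391,.312,.043])+s*np.array([np.cos(.087),np.sin(.087),0])+q*np.array([-np.sin(.087),np.cos(.087),0])
    print((proj(c,p)-[160,270])*3.3,(proj(d,p)-[80,190])*3.3)
```

```text
tcp [0.3842 0.2918 0.1996] move cm [-0.85  1.96 15.26] twist -0.009393198948401515 j6 -1.18
[319.36474045 145.98784341] [178.41903285 245.18875099]
[268.59710155 234.05711892] [ 91.99564022 255.28546229]
[151.99444918  95.22075537] [166.83387106 105.62190801]
[ 91.02125249 174.51549557] [ 81.38214955 115.3808353 ]
```

View pics/c2.png

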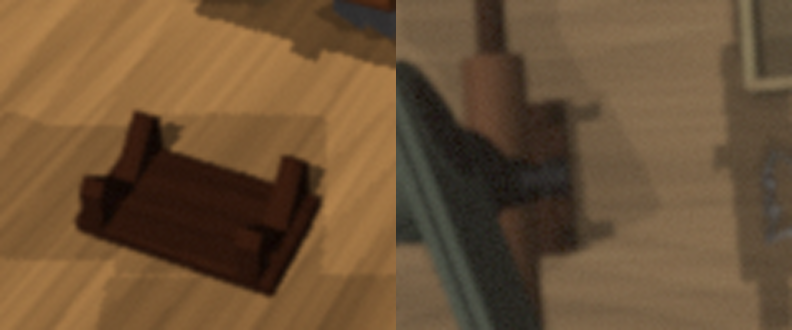

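The side crop shows the cradle base corners at z=0 near (80,230) and (272,296), the right corner at (320,203), and upright tips at (135,112), (82,180), (308,160) and (268,232). That puts the cradle a few mm further in +y than I had it, so I'll compute it from these.

Run:
```python
from h import *
c=cam('side'); raw=lambda p:(p[0]/3.3+160,p[1]/3.3+270)
for p,z in (((79,231),0),((272,297),0),((320,195),.012),((135,112),.043),((158,118),.043),((82,180),.043),((308,160),.043),((283,157),.043),((268,232),.043),((240,232),.043)): print(p,onz(c,*raw(p),z).round(4))
hsv=cv2.cvtColor(c['frame'],cv2.COLOR_BGR2HSV); m=(hsv[...,2]<85).astype(np.uint8)
m2=np.zeros_like(m); m2[300:362,182:260]=m[300:362,182:260]
n,l,st,ce=cv2.connectedComponentsWithStats(m2); k=1+st[1:,4].argmax()
cn,_=cv2.findContours((l==k).astype(np.uint8),0,1); h=cv2.approxPolyDP(cv2.convexHull(max(cn,key=len)),1.5,True)[:,0]
print(st[k]); 
for p in h: print(p,((p-[160,270])*3.3).round(),onz(c,*p,0).round(4)[:2],onz(c,*p,.043).round(4)[:2])
```

```text
(79, 231) [0.4533 0.3598 0.    ]
(272, 297) [0.3278 0.3474 0.    ]
(320, 195) [0.3333 0.2801 0.012 ]
(135, 112) [0.4517 0.2989 0.043 ]
(158, 118) [0.4361 0.2967 0.043 ]
(82, 180) [0.4468 0.3575 0.043 ]
(308, 160) [0.3379 0.2849 0.043 ]
(283, 157) [0.3522 0.2895 0.043 ]
(268, 232) [0.3322 0.3409 0.043 ]
(240, 232) [0.3459 0.3479 0.043 ]
[ 183  304   75   56 2348]
[201 304] [135. 112.] [0.4814 0.2641] [0.4514 0.2989]
[248 317] [290. 155.] [0.371  0.2504] [0.349  0.2863]
[257 322] [320. 172.] [0.3476 0.254 ] [0.3274 0.2895]
[254 338] [310. 224.] [0.3333 0.293 ] [0.3141 0.3257]
[242 359] [271. 294.] [0.3296 0.3458] [0.3107 0.3748]
[183 338] [ 76. 224.] [0.458  0.3567] [0.4298 0.3849]
[185 324] [ 82. 178.] [0.477 0.326] [0.4474 0.3563]
```

>>> {"name": "step_arm", "arguments": {
  "series": [
    {"tx":-1,"ty":2.5,"tz":3,"twist":-0.02,"gripper":255},
    {"tx":-1,"ty":2.5,"tz":8,"twist":-0.02,"gripper":255},
    {"tx":-1,"ty":2.5,"tz":12,"twist":-0.02,"gripper":255},
    {"tx":-1,"ty":2.5,"tz":13.8,"twist":-0.02,"gripper":255},
    {"tx":-1,"ty":2.5,"tz":14.7,"twist":-0.02,"gripper":255},
    {"tx":-1,"ty":2.5,"tz":14.7,"twist":-0.02,"gripper":255}
  ]
}}

```text
t: 5.1
tcp_pos: [0.3932, 0.3181, 0.0536]
tcp_rot: [[-0.995, -0.1, 0.001], [-0.1, 0.995, 0.0], [-0.001, 0.0, -1.0]]
contact_force: [-0.0, -0.1, -3.2]
finger_gap: 0.0437
grip_force: 52.2
```

>>> {"name": "step_arm", "arguments": {
  "series": [
    {"tx":0,"ty":0,"tz":0.3,"twist":0,"gripper":255},
    {"tx":0,"ty":0,"tz":0.5,"twist":0,"gripper":255},
    {"tx":0,"ty":0,"tz":0.5,"twist":0,"gripper":255}
  ]
}}

```text
t: 5.48
tcp_pos: [0.3944, 0.3199, 0.0506]
tcp_rot: [[-0.995, -0.099, 0.004], [-0.099, 0.995, 0.004], [-0.004, 0.004, -1.0]]
contact_force: [-1.7, 3.5, 5.2]
finger_gap: 0.0437
grip_force: 53.1
```

>>> {"name": "step_arm", "arguments": {
  "series": [
    {"tx":0,"ty":0.25,"tz":0.6,"twist":0,"gripper":255},
    {"tx":0,"ty":0.25,"tz":0.6,"twist":0,"gripper":255},
    {"tx":0,"ty":0.25,"tz":0.6,"twist":0,"gripper":200},
    {"tx":0,"ty":0.25,"tz":0.5,"twist":0,"gripper":0},
    {"tx":0,"ty":0.25,"tz":0.5,"twist":0,"gripper":0},
    {"tx":0,"ty":0.25,"tz":0.5,"twist":0,"gripper":0}
  ]
}}

```text
t: 6.22
tcp_pos: [0.3922, 0.3199, 0.0429]
tcp_rot: [[-0.995, -0.1, -0.001], [-0.1, 0.995, -0.001], [0.001, -0.001, -1.0]]
contact_force: [-0.1, 0.0, -0.2]
finger_gap: 0.0852
grip_force: 0.0
```

>>> {"name": "step_arm", "arguments": {
  "series": [
    {"tx":0,"ty":0,"tz":-3,"twist":0,"gripper":0},
    {"tx":0,"ty":0,"tz":-9,"twist":0,"gripper":0},
    {"tx":-1,"ty":-2,"tz":-15,"twist":0,"gripper":255},
    {"tx":-4,"ty":-6,"tz":-21,"twist":0,"gripper":255},
    {"tx":-8,"ty":-10,"tz":-27,"twist":0,"gripper":255},
    {"tx":-12,"ty":-14,"tz":-30,"twist":0,"gripper":255},
    {"tx":-12,"ty":-14,"tz":-30,"twist":0,"gripper":255}
  ]
}}

```text
t: 7.1
tcp_pos: [0.5279, 0.1913, 0.3453]
tcp_rot: [[-0.995, -0.098, 0.003], [-0.098, 0.995, -0.0], [-0.003, -0.0, -1.0]]
contact_force: [-0.5, 0.8, -0.5]
finger_gap: 0.0
grip_force: 0.0
```

Run:
```python
from h import *
c=cam('side'); d=cam('top'); k=512/800
cv2.imwrite('pics/b3.png',np.hstack([cv2.resize(c['frame'],(400,300)),cv2.resize(d['frame'],(400,300))]))
cv2.imwrite('pics/b3s.png',c['frame']);cv2.imwrite('pics/b3t.png',d['frame'])
E=lambda u,v:(100+u*.4,90+v*.4)
print('lid L',cross(c,E(140,150),d,(267*k,182*k)),'lid R',cross(c,E(278,82),d,(427*k,175*k)))
a=ctrl.sense();print(a['joint_pos'].round(2));go([.74,.105,.35],np.pi/2+.05)
# rolling pin barrel in top
h=cv2.cvtColor(d['frame'],cv2.COLOR_BGR2HSV); m=((h[...,0]<14)&(h[...,1]>110)&(h[...,2]>70)).astype(np.uint8)
e=blob(d,m,(90,180,150,300)); print(e, onz(d,*e[0],.055))
```

```text
lid L (array([0.670828  , 0.13463594, 0.28151228]), np.float64(0.001683671094821881)) lid R (array([ 0.67677161, -0.0985403 ,  0.27951273]), np.float64(0.0005812614436505655))
[ 0.19  0.12  1.45 -0.    1.57 -1.47]
tcp [0.5292 0.1909 0.3459] move cm [-20.17 -10.57  -0.29] twist 0.04603536148612353 j6 -1.47
(array([111.51824818, 220.02189781]), ((111.66154479980469, 219.90768432617188), (24.073989868164062, 12.536224365234375), 86.8201675415039), array([105, 208,  14,  25, 274], dtype=int32)) [0.45670463 0.33015515 0.055     ]
```

View pics/b3.png

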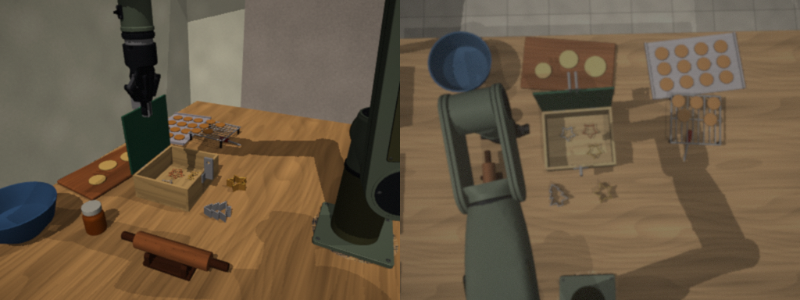

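The side picture shows the pin seated in the cradle and the lid open at about 1.63 rad. The top picture shows the way over the lid is clear. Next I go behind the lid.

>>> {"name": "step_arm", "arguments": {
  "series": [
    {"tx":-5,"ty":-2.5,"tz":0,"twist":0.04,"gripper":255},
    {"tx":-10,"ty":-5,"tz":0,"twist":0.04,"gripper":255},
    {"tx":-15,"ty":-7.5,"tz":0,"twist":0.04,"gripper":255},
    {"tx":-20,"ty":-9.8,"tz":0,"twist":0.04,"gripper":255},
    {"tx":-20,"ty":-9.8,"tz":2,"twist":0.04,"gripper":255},
    {"tx":-20,"ty":-9.8,"tz":6.5,"twist":0.04,"gripper":255},
    {"tx":-20,"ty":-9.8,"tz":6.5,"twist":0.04,"gripper":255}
  ]
}}

```text
t: 8.07
tcp_pos: [0.7307, 0.1162, 0.27]
tcp_rot: [[-0.998, -0.061, -0.015], [-0.061, 0.998, -0.0], [0.015, 0.001, -1.0]]
contact_force: [0.2, 0.6, -0.9]
finger_gap: 0.0002
grip_force: 0.0
```

Run:
```python
from h import *
s=ctrl.sense();R=s['tcp_rot'];p=s['tcp_pos'];f=.03
ex=np.array([np.cos(f),np.sin(f),0]); H=np.array([.661,.0134,.085])+.095*np.array([-np.sin(f),np.cos(f),0])
print(s['joint_pos'].round(2),p)
for th in (1.6,1.45,1.3,1.15,1,.85,.7,.55,.4,.3,.2,.1,.05,0,-.03):
    C=H+.185*(-np.cos(th)*ex+np.array([0,0,np.sin(th)]))+.008*(np.sin(th)*ex+np.array([0,0,np.cos(th)]))
    T=C+.011*ex+[0,0,.019]
    print(th,T.round(3),(R.T@(T-p)*100).round(1))
```

```text
[ 0.04  0.56  1.03  0.    1.57 -1.59] [0.73071305 0.116229   0.26995641]
1.6 [0.683 0.109 0.289] [ 4.9 -0.4 -1.8]
1.45 [0.655 0.108 0.289] [ 7.7 -0.3 -1.8]
1.3 [0.627 0.107 0.284] [10.4 -0.2 -1.3]
1.15 [0.601 0.107 0.276] [13.  -0.2 -0.4]
1 [0.576 0.106 0.264] [15.5 -0.1  0.8]
0.85 [0.553 0.105 0.248] [17.8 -0.   2.4]
0.7 [0.533 0.105 0.229] [19.8  0.   4.4]
0.55 [0.516 0.104 0.208] [21.4  0.1  6.6]
0.4 [0.502 0.104 0.183] [22.8  0.1  9. ]
0.3 [0.495 0.103 0.166] [23.5  0.2 10.7]
0.2 [0.49  0.103 0.149] [24.   0.2 12.5]
0.1 [0.486 0.103 0.13 ] [24.3  0.2 14.3]
0.05 [0.485 0.103 0.121] [24.4  0.2 15.2]
0 [0.484 0.103 0.112] [24.4  0.2 16.2]
-0.03 [0.484 0.103 0.106] [24.4  0.2 16.7]
```

>>> {"name": "step_arm", "arguments": {
  "series": [
    {"tx":4,"ty":-0.4,"tz":-0.5,"twist":0,"gripper":255},
    {"tx":6,"ty":-0.4,"tz":-1,"twist":0,"gripper":255},
    {"tx":8,"ty":-0.4,"tz":-1.3,"twist":0,"gripper":255},
    {"tx":10.4,"ty":-0.3,"tz":-1.2,"twist":0,"gripper":255},
    {"tx":13,"ty":-0.2,"tz":-0.4,"twist":0,"gripper":255},
    {"tx":15.5,"ty":-0.1,"tz":0.8,"twist":0,"gripper":255},
    {"tx":17.8,"ty":0,"tz":2.4,"twist":0,"gripper":255}
  ]
}}

```text
t: 8.95
tcp_pos: [0.5579, 0.1052, 0.2578]
tcp_rot: [[-0.998, -0.061, 0.007], [-0.061, 0.998, -0.0], [-0.007, -0.001, -1.0]]
contact_force: [0.0, -1.1, 2.4]
finger_gap: -0.0
grip_force: 1.3
```

>>> {"name": "step_arm", "arguments": {
  "series": [
    {"tx":2,"ty":0,"tz":2,"twist":0,"gripper":255},
    {"tx":3.6,"ty":0,"tz":4.2,"twist":0,"gripper":255},
    {"tx":5,"ty":0,"tz":6.6,"twist":0,"gripper":255},
    {"tx":5.7,"ty":0,"tz":8.3,"twist":0,"gripper":255},
    {"tx":6.2,"ty":0,"tz":10.1,"twist":0,"gripper":255},
    {"tx":6.5,"ty":0,"tz":11.9,"twist":0,"gripper":255},
    {"tx":6.6,"ty":0,"tz":13,"twist":0,"gripper":255},
    {"tx":6.6,"ty":0,"tz":13.4,"twist":0,"gripper":255}
  ]
}}

```text
t: 9.95
tcp_pos: [0.4911, 0.1013, 0.1207]
tcp_rot: [[-0.998, -0.061, 0.0], [-0.061, 0.998, 0.0], [-0.0, 0.0, -1.0]]
contact_force: [-0.6, 0.2, 1.0]
finger_gap: -0.0001
grip_force: 0.9
```

>>> {"name": "step_arm", "arguments": {
  "series": [
    {"tx":0,"ty":0,"tz":0.4,"twist":0,"gripper":255},
    {"tx":0,"ty":0,"tz":0.8,"twist":0,"gripper":255},
    {"tx":0,"ty":0,"tz":1.1,"twist":0,"gripper":255},
    {"tx":0,"ty":0,"tz":1.1,"twist":0,"gripper":255}
  ]
}}

```text
t: 10.45
tcp_pos: [0.4916, 0.101, 0.1119]
tcp_rot: [[-0.998, -0.06, 0.0], [-0.06, 0.998, 0.0], [-0.0, 0.0, -1.0]]
contact_force: [-7.3, -0.0, 17.4]
finger_gap: 0.0003
grip_force: 8.7
```

>>> {"name": "step_arm", "arguments": {
  "series": [
    {"tx":0,"ty":0,"tz":-3,"twist":0,"gripper":255},
    {"tx":0,"ty":0,"tz":-9,"twist":0,"gripper":200},
    {"tx":0,"ty":-6,"tz":-9,"twist":0.1,"gripper":150},
    {"tx":0,"ty":-12,"tz":-9,"twist":0.2,"gripper":120},
    {"tx":0,"ty":-18,"tz":-9,"twist":0.28,"gripper":120},
    {"tx":0,"ty":-24,"tz":-9,"twist":0.28,"gripper":120},
    {"tx":0,"ty":-30,"tz":-9,"twist":0.28,"gripper":120},
    {"tx":0,"ty":-32,"tz":-9,"twist":0.28,"gripper":120}
  ]
}}

```text
t: 11.45
tcp_pos: [0.5104, -0.2223, 0.1993]
tcp_rot: [[-0.975, 0.222, 0.001], [0.222, 0.975, -0.001], [-0.001, -0.001, -1.0]]
contact_force: [0.6, 1.0, -0.7]
finger_gap: 0.0453
grip_force: 0.0
```

Run:
```python
from h import *
c=cam('side'); d=cam('top')
cv2.imwrite('b4s.png',c['frame']);cv2.imwrite('b4t.png',d['frame'])
a=cv2.resize(c['frame'][150:250,210:310],(400,400),interpolation=2); b=cv2.resize(d['frame'][130:230,330:430],(400,400),interpolation=2)
e=cv2.resize(d['frame'][130:230,180:280],(400,400),interpolation=2)[:200]; g=cv2.resize(c['frame'][160:210,270:370],(400,200),interpolation=2)
cv2.imwrite('pics/c4.png',np.vstack([np.hstack([a,b]),np.hstack([e,g])]))
s=ctrl.sense(); print(s['tcp_pos'],s['finger_gap'],s['tcp_rot'].round(3).tolist())
```

```text
[ 0.51031994 -0.22057019  0.19904732] 0.045306894507831846 [[-0.975, 0.221, 0.0], [0.221, 0.975, -0.0], [-0.0, -0.0, -1.0]]
```

View pics/c4.png

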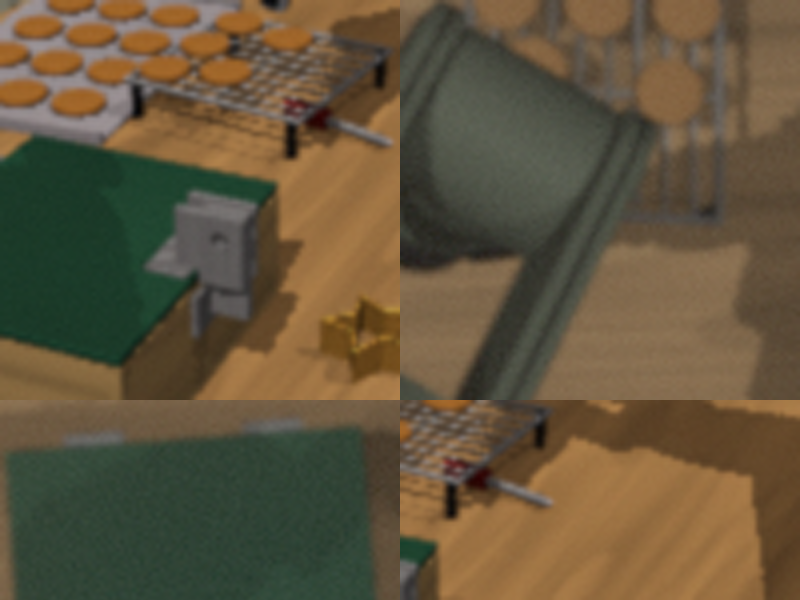

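The lid is shut, and the hasp hole shows at side raw (264.5,210). The lock pin in the side view has its tip at raw (307.5,185.7) and its shoulder at about (292,180.7). In the top view its tip is at raw (364.5,204.5).

Run:
```python
from h import *
c=cam('side'); d=cam('top')
T=cv2.imread('top_raw.png').astype(int); S=cv2.imread('b4s.png').astype(int)
print('side tip',onz(c,307.5,185.7,.008),'sh',onz(c,292,180.7,.008)); print('top tip',onz(d,364.5,204.5,.008),'exit',onz(d,368.75,184,.008)); print(cross(c,(307.5,185.7),d,(364.5,204.5)))
# shank in top view row by row: least saturated pixels
h=cv2.cvtColor(T.astype(np.uint8),cv2.COLOR_BGR2HSV)[...,1].astype(float)
P=[]
for r in range(188,206):
    w=np.clip(75-h[r,355:380],0,None); 
    if w.sum()>20: u=(w*np.arange(355,380)).sum()/w.sum(); P.append(onz(d,u,r,.008)[:2]); print(r,round(u,1),P[-1].round(4))
P=np.array(P); 
print('hole ref', [ (o:=ray(c,264.5,210))[0]+o[1]*( (.118-o[0][2])/o[1][2])])
f=np.polyfit(P[:,0],P[:,1],1); print(f, np.arctan(f[0]))
```

```text
side tip [ 0.4822065  -0.36221782  0.008     ] sh [ 0.54620121 -0.37525828  0.008     ]
top tip [ 0.48457032 -0.36572355  0.008     ] exit [ 0.54252277 -0.38130609  0.008     ]
(array([ 0.48433636, -0.36651191,  0.00563245]), np.float64(0.0009784988316977475))
188 366.9 [ 0.5312 -0.3754]
189 366.6 [ 0.5284 -0.3742]
190 366.4 [ 0.5256 -0.3736]
191 366.2 [ 0.5227 -0.3728]
192 366.0 [ 0.5199 -0.3722]
193 365.8 [ 0.5171 -0.3713]
194 365.6 [ 0.5142 -0.3707]
195 365.3 [ 0.5114 -0.3696]
196 365.1 [ 0.5086 -0.369 ]
197 365.0 [ 0.5058 -0.3685]
198 364.8 [ 0.5029 -0.3678]
199 364.5 [ 0.5001 -0.3667]
200 364.3 [ 0.4973 -0.3659]
201 364.2 [ 0.4945 -0.3655]
202 364.0 [ 0.4917 -0.3646]
203 363.8 [ 0.4889 -0.3641]
204 363.7 [ 0.486  -0.3636]
205 363.3 [ 0.4832 -0.3624]
hole ref [array([0.45027084, 0.01922218, 0.118     ])]
[-0.26202427 -0.23586506] -0.2562632164114374
```

```bash
python3 -c "
from h import *
go([.512,-.370,.022],1.315)"
```

```text
tcp [ 0.5101 -0.2176  0.1988] move cm [ -3.52 -14.86  17.66] twist 0.03606192499882099 j6 -1.91
```

>>> {"name": "step_arm", "arguments": {
  "series": [
    {"tx":-1.5,"ty":-6,"tz":2,"twist":0.036,"gripper":120},
    {"tx":-3,"ty":-12,"tz":6,"twist":0.036,"gripper":120},
    {"tx":-3.5,"ty":-14.9,"tz":11,"twist":0.036,"gripper":120},
    {"tx":-3.5,"ty":-14.9,"tz":14,"twist":0.036,"gripper":120},
    {"tx":-3.5,"ty":-14.9,"tz":14,"twist":0.036,"gripper":120},
    {"tx":-3.5,"ty":-14.9,"tz":14,"twist":0.036,"gripper":120}
  ]
}}

```text
t: 12.4
tcp_pos: [0.5133, -0.3704, 0.0608]
tcp_rot: [[-0.968, 0.251, 0.001], [0.251, 0.968, -0.001], [-0.002, -0.001, -1.0]]
contact_force: [1.0, -0.1, 0.7]
finger_gap: 0.0458
grip_force: 0.0
```

```bash
python3 -c "
from h import *
go([.512,-.370,.022],1.315)"
```

```text
tcp [ 0.5133 -0.3704  0.0608] move cm [0.15 0.01 3.88] twist 0.00217446825606582 j6 -2.08
```

>>> {"name": "step_arm", "arguments": {
  "series": [
    {"tx":0.1,"ty":0,"tz":2,"twist":0,"gripper":120},
    {"tx":0.1,"ty":0,"tz":3.9,"twist":0,"gripper":120},
    {"tx":0.1,"ty":0,"tz":3.9,"twist":0,"gripper":120},
    {"tx":0.1,"ty":0,"tz":3.9,"twist":0,"gripper":255},
    {"tx":0.1,"ty":0,"tz":3.9,"twist":0,"gripper":255},
    {"tx":0.1,"ty":0,"tz":3.9,"twist":0,"gripper":255},
    {"tx":0.1,"ty":0,"tz":3.9,"twist":0,"gripper":255}
  ],
  "newtons": 40
}}

```text
t: 13.28
tcp_pos: [0.5113, -0.3717, 0.0208]
tcp_rot: [[-0.967, 0.253, 0.001], [0.253, 0.967, -0.001], [-0.001, -0.001, -1.0]]
contact_force: [0.4, -0.0, 0.6]
finger_gap: 0.0061
grip_force: 39.5
```

>>> {"name": "step_arm", "arguments": {
  "series": [
    {"tx":1,"ty":0,"tz":-0.2,"twist":0,"gripper":255},
    {"tx":4,"ty":0,"tz":-0.2,"twist":0,"gripper":255},
    {"tx":7,"ty":0,"tz":-0.2,"twist":0,"gripper":255},
    {"tx":10,"ty":0,"tz":-0.2,"twist":0,"gripper":255},
    {"tx":12,"ty":0,"tz":-0.2,"twist":0,"gripper":255},
    {"tx":12,"ty":0,"tz":0.0,"twist":0,"gripper":255},
    {"tx":12,"ty":0,"tz":0.0,"twist":0,"gripper":255}
  ]
}}

```text
t: 14.15
tcp_pos: [0.3954, -0.3414, 0.0207]
tcp_rot: [[-0.967, 0.253, 0.001], [0.253, 0.967, -0.001], [-0.001, -0.001, -1.0]]
contact_force: [-0.4, -0.4, 0.4]
finger_gap: 0.0064
grip_force: 39.6
```

>>> {"name": "step_arm", "arguments": {
  "series": [
    {"tx":0,"ty":0,"tz":0,"twist":0,"gripper":200},
    {"tx":0,"ty":0,"tz":0,"twist":0,"gripper":150},
    {"tx":0,"ty":0,"tz":0,"twist":0,"gripper":120},
    {"tx":0,"ty":0,"tz":-4,"twist":0,"gripper":120},
    {"tx":0,"ty":0,"tz":-9,"twist":0,"gripper":120},
    {"tx":0,"ty":-6,"tz":-13,"twist":0,"gripper":120},
    {"tx":0,"ty":-11,"tz":-16,"twist":0,"gripper":120},
    {"tx":0,"ty":-17,"tz":-16,"twist":0,"gripper":120},
    {"tx":0,"ty":-17,"tz":-16,"twist":0,"gripper":120}
  ]
}}

```text
t: 15.28
tcp_pos: [0.3506, -0.51, 0.1813]
tcp_rot: [[-0.966, 0.257, 0.001], [0.257, 0.966, -0.004], [-0.002, -0.004, -1.0]]
contact_force: [0.0, 0.8, -1.3]
finger_gap: 0.0451
grip_force: 0.0
```

Run:
```python
from h import *
c=cam('side'); d=cam('top')
a=cv2.resize(c['frame'][150:250,260:360],(400,400),interpolation=2); b=cv2.resize(d['frame'][160:260,310:410],(400,400),interpolation=2)
cv2.imwrite('pics/c5.png',np.hstack([a,b])); cv2.imwrite('b5t.png',d['frame']);cv2.imwrite('b5s.png',c['frame'])
s=ctrl.sense(); print(s['tcp_pos'])
for n,q in(('side',c),('top',d)):
    h=cv2.cvtColor(q['frame'],cv2.COLOR_BGR2HSV); m=(((h[...,0]<9)|(h[...,0]>172))&(h[...,1]>150)).astype(np.uint8)
    e=blob(q,m,(310,130,410,270) if n=='top' else (270,150,380,260)); print(n,e,onz(q,*e[0],.012), [onz(q,*p,.016).round(4) for p in cv2.boxPoints(e[1])])
```

```text
[ 0.35142789 -0.50551348  0.1795369 ]
side (array([314.28787879, 187.        ]), ((314.1500244140625, 187.0500030517578), (11.70042896270752, 5.692100524902344), 18.434947967529297), array([309, 183,  12,   9,  66], dtype=int32)) [ 0.45502193 -0.3555087   0.012     ] [array([ 0.4698, -0.332 ,  0.016 ]), array([ 0.4796, -0.3732,  0.016 ]), array([ 0.4354, -0.363 ,  0.016 ]), array([ 0.427 , -0.3227,  0.016 ])]
top (array([363.2       , 214.53333333]), ((363.0, 214.50001525878906), (5.093247413635254, 13.096923828125), 14.03624439239502), array([360, 208,   7,  14,  60], dtype=int32)) [ 0.45610063 -0.35933694  0.012     ] [array([ 0.4402, -0.3455,  0.016 ]), array([ 0.4755, -0.3564,  0.016 ]), array([ 0.4717, -0.3701,  0.016 ]), array([ 0.4364, -0.3591,  0.016 ])]
```

View pics/c5.png

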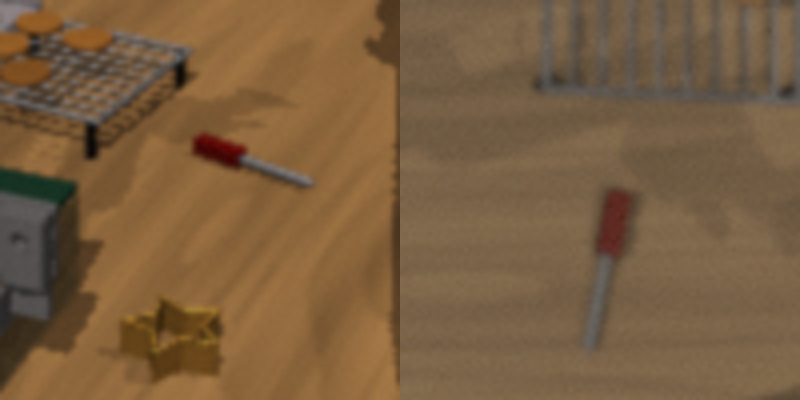

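The pin lies free of the rack, with its handle at top-crop (615,222) and tip at (590,345). The handle centre is about (.457,-.358).

```bash
python3 -c "
from h import *
go([.459,-.3585,.021],1.315)"
```

```text
tcp [ 0.3514 -0.5055  0.1795] move cm [-6.68 16.93 15.87] twist -0.0014052486643134632 j6 -2.42
```

>>> {"name": "step_arm", "arguments": {
  "series": [
    {"tx":-2.2,"ty":5.6,"tz":2,"twist":0,"gripper":120},
    {"tx":-4.5,"ty":11.2,"tz":4,"twist":0,"gripper":120},
    {"tx":-6.7,"ty":16.9,"tz":8,"twist":0,"gripper":120},
    {"tx":-6.7,"ty":16.9,"tz":11.5,"twist":0,"gripper":120},
    {"tx":-6.7,"ty":16.9,"tz":11.5,"twist":0,"gripper":120},
    {"tx":-6.7,"ty":16.9,"tz":11.5,"twist":0,"gripper":120}
  ]
}}

```text
t: 16.12
tcp_pos: [0.4599, -0.359, 0.0663]
tcp_rot: [[-0.968, 0.252, 0.001], [0.252, 0.968, -0.001], [-0.001, -0.001, -1.0]]
contact_force: [0.5, -0.9, -0.3]
finger_gap: 0.0453
grip_force: 0.0
```

```bash
python3 -c "
from h import *
go([.459,-.3585,.021],1.315)"
```

```text
tcp [ 0.4599 -0.359   0.0663] move cm [0.1  0.03 4.53] twist 0.0006023349527275457 j6 -2.13
```

>>> {"name": "step_arm", "arguments": {
  "series": [
    {"tx":0.1,"ty":0,"tz":2.5,"twist":0,"gripper":120},
    {"tx":0.1,"ty":0,"tz":4.5,"twist":0,"gripper":120},
    {"tx":0.1,"ty":0,"tz":4.5,"twist":0,"gripper":120},
    {"tx":0.1,"ty":0,"tz":4.5,"twist":0,"gripper":255},
    {"tx":0.1,"ty":0,"tz":4.5,"twist":0,"gripper":255},
    {"tx":0.1,"ty":0,"tz":4.5,"twist":0,"gripper":255},
    {"tx":0.1,"ty":0,"tz":1.5,"twist":0,"gripper":255},
    {"tx":0.1,"ty":0,"tz":-3,"twist":0,"gripper":255},
    {"tx":0.1,"ty":0,"tz":-9,"twist":0,"gripper":255},
    {"tx":0.1,"ty":0,"tz":-9,"twist":0,"gripper":255}
  ],
  "newtons": 70
}}

```text
t: 17.38
tcp_pos: [0.4618, -0.3619, 0.162]
tcp_rot: [[-0.967, 0.253, 0.009], [0.253, 0.967, -0.01], [-0.012, -0.007, -1.0]]
contact_force: [-0.2, -0.3, -0.7]
finger_gap: 0.0141
grip_force: 70.0
```

Run:
```python
from h import *
c=cam('side'); d=cam('top'); s=ctrl.sense(); print(s['finger_gap'],s['tcp_pos'])
h=cv2.cvtColor(d['frame'],cv2.COLOR_BGR2HSV); m=((h[...,0]>40)&(h[...,0]<95)&(h[...,1]>70)).astype(np.uint8)
e=blob(d,m,(170,120,285,225)); B=np.array([onz(d,*p,.093)[:2] for p in cv2.boxPoints(e[1])]); print(e[1:],B.round(4).tolist(),'ctr',B.mean(0))
h=cv2.cvtColor(c['frame'],cv2.COLOR_BGR2HSV); m=((h[...,0]>40)&(h[...,0]<95)&(h[...,1]>70)).astype(np.uint8)
m[:, :150]=0; n,l,st,ce=cv2.connectedComponentsWithStats(m[:300,:300].copy()); k=1+st[1:,4].argmax()
cn,_=cv2.findContours((l==k).astype(np.uint8),0,1); P=cv2.approxPolyDP(max(cn,key=len),2,True)[:,0]
print([(p.tolist(),onz(c,*p,.093)[:2].round(4).tolist()) for p in P])
cv2.imwrite('pics/c6.png',np.hstack([cv2.resize(c['frame'][140:220,150:290],None,fx=2.8,fy=3.7,interpolation=2),cv2.resize(c['frame'][185:235,240:290],(400,296),interpolation=2)]))
```

```text
0.014287308759900613 [ 0.45873023 -0.35871981  0.15600176]
(((228.51426696777344, 176.17886352539062), (71.4916000366211, 86.32420349121094), 85.42607879638672), array([ 184,  139,   91,   73, 4064], dtype=int32)) [[0.6515, 0.1329], [0.6646, -0.0971], [0.4727, -0.1057], [0.4608, 0.1199]] ctr [0.56239681 0.01247992]
[([278, 196], [0.4723, -0.1052]), ([219, 184], [0.6645, -0.0965]), ([171, 223], [0.6505, 0.1422]), ([240, 240], [0.4576, 0.1291]), ([258, 220], [0.462, 0.0329]), ([245, 217], [0.4987, 0.0348]), ([252, 208], [0.505, -0.0136]), ([252, 202], [0.5211, -0.0424]), ([258, 196], [0.5228, -0.0804]), ([274, 200], [0.4721, -0.0792])]
```

View pics/c6.png

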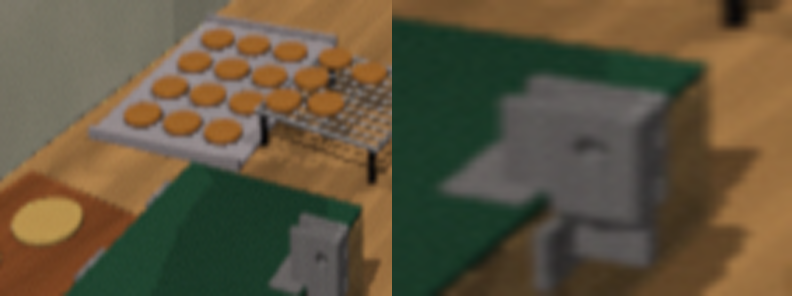

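The crop shows the hasp closed, with the hole at about raw (265,210). The lid corners give a chest angle of 0.057 rad and put the hole near (.4485,.0075). I'll insert from the -y side.

```bash
python3 -c "
from h import *
go([.458,-.155,.1305],.057)"
```

```text
tcp [ 0.4587 -0.3587  0.156 ] move cm [ 5.23 19.69  2.53] twist 1.2581028273444235 j6 -2.13
```

>>> {"name": "step_arm", "arguments": {
  "series": [
    {"tx":0.6,"ty":2.2,"tz":0,"twist":0.16,"gripper":255},
    {"tx":1.2,"ty":4.4,"tz":0,"twist":0.33,"gripper":255},
    {"tx":1.8,"ty":6.6,"tz":0,"twist":0.5,"gripper":255},
    {"tx":2.4,"ty":8.8,"tz":0,"twist":0.67,"gripper":255},
    {"tx":2.9,"ty":11,"tz":0,"twist":0.84,"gripper":255},
    {"tx":3.5,"ty":13.2,"tz":0,"twist":1.01,"gripper":255},
    {"tx":4.1,"ty":15.4,"tz":0.5,"twist":1.17,"gripper":255},
    {"tx":4.8,"ty":18,"tz":1.5,"twist":1.258,"gripper":255},
    {"tx":5.2,"ty":19.7,"tz":2.5,"twist":1.258,"gripper":255},
    {"tx":5.2,"ty":19.7,"tz":2.5,"twist":1.258,"gripper":255}
  ]
}}

```text
t: 18.73
tcp_pos: [0.4563, -0.1531, 0.1279]
tcp_rot: [[-0.06, 0.998, -0.005], [0.998, 0.06, 0.002], [0.003, -0.005, -1.0]]
contact_force: [0.3, 0.5, -0.3]
finger_gap: 0.0139
grip_force: 70.0
```

>>> {"name": "step_arm", "arguments": {
  "series": [
    {"tx":1.5,"ty":0,"tz":0,"twist":0,"gripper":255},
    {"tx":3,"ty":0,"tz":0,"twist":0,"gripper":255},
    {"tx":3.5,"ty":0,"tz":0,"twist":0,"gripper":255},
    {"tx":3.5,"ty":0,"tz":0,"twist":0,"gripper":255}
  ]
}}

```text
t: 19.23
tcp_pos: [0.4562, -0.1197, 0.1306]
tcp_rot: [[-0.058, 0.998, 0.001], [0.998, 0.058, -0.0], [-0.0, 0.001, -1.0]]
contact_force: [0.1, -0.6, -0.6]
finger_gap: 0.014
grip_force: 70.0
```

Run:
```python
from h import *
go([.4558,-.12,.1305],.057)
c=cam('side'); d=cam('top'); s=ctrl.sense(); R=s['tcp_rot'];p=s['tcp_pos']
ax=lambda k:p+R@np.array([k,0,.0125])
k=8
cv2.imwrite('pics/c7.png',np.hstack([cv2.resize(c['frame'][170:240,240:310],(400,400),interpolation=2),cv2.resize(d['frame'][180:240,205:265],(400,400),interpolation=2)])); cv2.imwrite('b7s.png',c['frame'])
for q in(.025,.06,.095,.128): print(q,ax(q).round(4),'side crop',((proj(c,ax(q))-[240,170])*400/70).round(1),'top',((proj(d,ax(q))-[205,180])*400/60).round(1))
```

```text
tcp [ 0.4562 -0.1197  0.1306] move cm [-0.03 -0.04  0.01] twist 0.0009545387319680465 j6 -0.5
0.025 [ 0.4549 -0.0952  0.118 ] side crop [241.3 118.8] top [441.1 230.1]
0.06 [ 0.4529 -0.0603  0.118 ] side crop [213.4 150.5] top [350.6 237.7]
0.095 [ 0.4509 -0.0253  0.118 ] side crop [184.  184.1] top [259.9 245.4]
0.128 [0.449  0.0076 0.118 ] side crop [154.7 217.4] top [174.4 252.7]
```

View pics/c7.png

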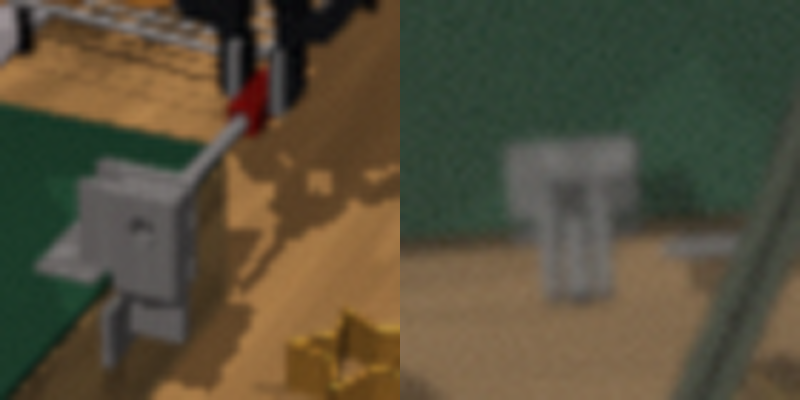

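The side crop shows the shank from (245,123) to the tip at about (185,185). Extended, its line meets (143,231) at the lug face, and the hole is seen at (141,232). It is aligned, so I insert.

>>> {"name": "step_arm", "arguments": {
  "series": [
    {"tx":1,"ty":0,"tz":0,"twist":0,"gripper":255},
    {"tx":2,"ty":0,"tz":0,"twist":0,"gripper":255},
    {"tx":2.6,"ty":0,"tz":0,"twist":0,"gripper":255},
    {"tx":3.2,"ty":0,"tz":0,"twist":0,"gripper":255},
    {"tx":3.2,"ty":0,"tz":0,"twist":0,"gripper":255}
  ]
}}

```text
t: 19.95
tcp_pos: [0.4541, -0.0875, 0.1302]
tcp_rot: [[-0.058, 0.998, -0.0], [0.998, 0.058, 0.0], [0.0, -0.0, -1.0]]
contact_force: [0.6, -0.9, -0.5]
finger_gap: 0.014
grip_force: 70.0
```

>>> {"name": "step_arm", "arguments": {
  "series": [
    {"tx":0.8,"ty":0,"tz":0,"twist":0,"gripper":255},
    {"tx":1.6,"ty":0,"tz":0,"twist":0,"gripper":255},
    {"tx":2.4,"ty":0,"tz":0,"twist":0,"gripper":255},
    {"tx":3,"ty":0,"tz":0,"twist":0,"gripper":255},
    {"tx":3,"ty":0,"tz":0,"twist":0,"gripper":255}
  ]
}}

```text
t: 20.58
tcp_pos: [0.4525, -0.0575, 0.1303]
tcp_rot: [[-0.058, 0.998, -0.0], [0.998, 0.058, 0.0], [0.0, -0.0, -1.0]]
contact_force: [-0.1, -0.7, -0.7]
finger_gap: 0.0141
grip_force: 70.0
```

>>> {"name": "step_arm", "arguments": {
  "series": [
    {"tx":0.8,"ty":0,"tz":0,"twist":0,"gripper":255},
    {"tx":1.6,"ty":0,"tz":0,"twist":0,"gripper":255},
    {"tx":2.1,"ty":0,"tz":0,"twist":0,"gripper":255},
    {"tx":2.4,"ty":0,"tz":0,"twist":0,"gripper":255},
    {"tx":2.4,"ty":0,"tz":0,"twist":0,"gripper":255}
  ]
}}

```text
t: 21.2
tcp_pos: [0.4512, -0.0339, 0.1303]
tcp_rot: [[-0.057, 0.998, 0.0], [0.998, 0.057, -0.0], [-0.0, 0.0, -1.0]]
contact_force: [-0.4, 0.2, -0.8]
finger_gap: 0.0142
grip_force: 70.0
```

>>> {"name": "step_arm", "arguments": {
  "series": [
    {"tx":0.2,"ty":0,"tz":0,"twist":0,"gripper":255},
    {"tx":0.4,"ty":0,"tz":0,"twist":0,"gripper":255},
    {"tx":0.5,"ty":0,"tz":0,"twist":0,"gripper":255},
    {"tx":0.5,"ty":0,"tz":0,"twist":0,"gripper":255}
  ]
}}

```text
t: 21.7
tcp_pos: [0.4511, -0.0308, 0.1305]
tcp_rot: [[-0.058, 0.998, 0.0], [0.998, 0.058, -0.004], [-0.004, 0.0, -1.0]]
contact_force: [-1.2, -7.6, -1.5]
finger_gap: 0.0143
grip_force: 70.0
```

>>> {"name": "step_arm", "arguments": {
  "series": [
    {"tx":0.2,"ty":0,"tz":0.05,"twist":0,"gripper":255},
    {"tx":0.2,"ty":0,"tz":0.1,"twist":0,"gripper":255},
    {"tx":0.1,"ty":0,"tz":0.1,"twist":0,"gripper":230},
    {"tx":0,"ty":0,"tz":0.1,"twist":0,"gripper":180},
    {"tx":0,"ty":0,"tz":0.1,"twist":0,"gripper":150},
    {"tx":0,"ty":0,"tz":0.1,"twist":0,"gripper":150},
    {"tx":0,"ty":0,"tz":-3,"twist":0,"gripper":150},
    {"tx":0,"ty":0,"tz":-8,"twist":0,"gripper":150},
    {"tx":-6,"ty":0,"tz":-12,"twist":0,"gripper":150},
    {"tx":-12,"ty":0,"tz":-12,"twist":0,"gripper":150}
  ]
}}

```text
t: 22.95
tcp_pos: [0.4596, -0.1441, 0.2537]
tcp_rot: [[-0.061, 0.998, 0.007], [0.998, 0.061, -0.003], [-0.003, 0.007, -1.0]]
contact_force: [1.6, -0.6, -0.4]
finger_gap: 0.0353
grip_force: 0.0
```

>>> {"name": "step_arm", "arguments": {
  "series": [
    {"tx":-6,"ty":0,"tz":0,"twist":0,"gripper":150},
    {"tx":-12,"ty":0,"tz":0,"twist":0,"gripper":150},
    {"tx":-18,"ty":0,"tz":0,"twist":0,"gripper":150},
    {"tx":-18,"ty":0,"tz":0,"twist":0,"gripper":150}
  ]
}}

```text
t: 23.45
tcp_pos: [0.4673, -0.3266, 0.2493]
tcp_rot: [[-0.052, 0.999, -0.0], [0.999, 0.052, -0.001], [-0.0, -0.0, -1.0]]
contact_force: [-0.5, -0.2, 0.4]
finger_gap: 0.0351
grip_force: 0.0
```

Run:
```python
from h import *
c=cam('side'); d=cam('top')
a=cv2.resize(c['frame'],(400,300)); e=cv2.resize(c['frame'][165:240,235:335],(400,300),interpolation=2)
b=cv2.resize(d['frame'],(400,300)); g=cv2.resize(d['frame'][180:255,190:290],(400,300),interpolation=2)
cv2.imwrite('pics/c8.png',np.vstack([np.hstack([a,e]),np.hstack([b,g])]))
```

```text
(no output)
```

View pics/c8.png

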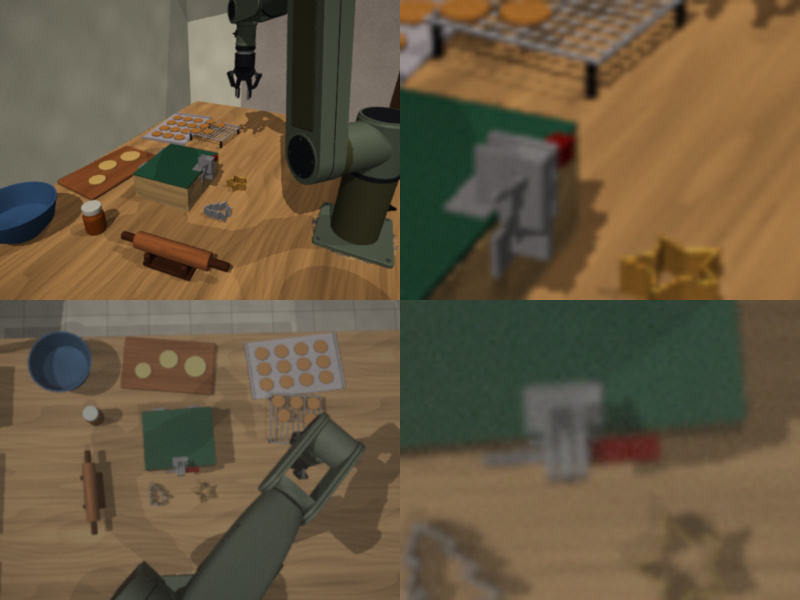

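The views show the lid shut, the rolling pin in its cradle, the cutters and jar unmoved, and the pin through the hasp. There may be a gap of a few mm between handle and lug (crop 584 to 592), because I could have dragged the pin back on release. I'll nudge the handle end with closed fingers to be sure.

```bash
python3 -c "
from h import *
go([.454,-.09,.124],.057)"
```

```text
tcp [ 0.4674 -0.3227  0.2491] move cm [23.28 -0.03 12.56] twist -0.0009852584015523913 j6 -0.81
```

>>> {"name": "step_arm", "arguments": {
  "series": [
    {"tx":5,"ty":0,"tz":0,"twist":0,"gripper":255},
    {"tx":10,"ty":0,"tz":0,"twist":0,"gripper":255},
    {"tx":15,"ty":0,"tz":2,"twist":0,"gripper":255},
    {"tx":20,"ty":0,"tz":6,"twist":0,"gripper":255},
    {"tx":22.5,"ty":0,"tz":10,"twist":0,"gripper":255},
    {"tx":23.3,"ty":0,"tz":12.5,"twist":0,"gripper":255},
    {"tx":23.3,"ty":0,"tz":12.5,"twist":0,"gripper":255},
    {"tx":23.3,"ty":0,"tz":12.5,"twist":0,"gripper":255}
  ]
}}

```text
t: 24.55
tcp_pos: [0.4552, -0.0901, 0.1261]
tcp_rot: [[-0.058, 0.998, 0.002], [0.998, 0.058, -0.001], [-0.001, 0.002, -1.0]]
contact_force: [-0.5, -0.4, 0.4]
finger_gap: 0.0003
grip_force: 0.0
```

>>> {"name": "step_arm", "arguments": {
  "series": [
    {"tx":0.8,"ty":0,"tz":0,"twist":0,"gripper":255},
    {"tx":1.5,"ty":0,"tz":0,"twist":0,"gripper":255},
    {"tx":1.9,"ty":0,"tz":0,"twist":0,"gripper":255},
    {"tx":2.2,"ty":0,"tz":0,"twist":0,"gripper":255},
    {"tx":2.2,"ty":0,"tz":0,"twist":0,"gripper":255}
  ]
}}

```text
t: 25.18
tcp_pos: [0.4531, -0.0682, 0.1248]
tcp_rot: [[-0.057, 0.998, -0.0], [0.998, 0.057, 0.0], [0.0, -0.0, -1.0]]
contact_force: [0.2, 0.6, -0.1]
finger_gap: 0.0002
grip_force: 0.0
```

>>> {"name": "step_arm", "arguments": {
  "series": [
    {"tx":0.3,"ty":0,"tz":0,"twist":0,"gripper":255},
    {"tx":0.5,"ty":0,"tz":0,"twist":0,"gripper":255},
    {"tx":0.7,"ty":0,"tz":0,"twist":0,"gripper":255},
    {"tx":0.8,"ty":0,"tz":0,"twist":0,"gripper":255},
    {"tx":0.8,"ty":0,"tz":0,"twist":0,"gripper":255}
  ]
}}

```text
t: 25.8
tcp_pos: [0.4531, -0.0611, 0.1252]
tcp_rot: [[-0.057, 0.998, 0.001], [0.998, 0.057, -0.002], [-0.002, 0.001, -1.0]]
contact_force: [0.1, -4.0, 0.4]
finger_gap: 0.0
grip_force: 2.1
```

>>> {"name": "step_arm", "arguments": {
  "series": [
    {"tx":0.2,"ty":0,"tz":0,"twist":0,"gripper":255},
    {"tx":0.4,"ty":0,"tz":0,"twist":0,"gripper":255},
    {"tx":0.4,"ty":0,"tz":0,"twist":0,"gripper":255}
  ]
}}

```text
t: 26.18
tcp_pos: [0.4542, -0.0603, 0.1263]
tcp_rot: [[-0.058, 0.998, 0.004], [0.998, 0.058, -0.009], [-0.009, 0.003, -1.0]]
contact_force: [1.1, -14.1, 1.5]
finger_gap: 0.0
grip_force: 6.8
```

That is a hard stop (14 N with under 1 mm of travel), so the handle is against the hasp. I back off and check.

>>> {"name": "step_arm", "arguments": {
  "series": [
    {"tx":-1,"ty":0,"tz":0,"twist":0,"gripper":255},
    {"tx":-4,"ty":0,"tz":0,"twist":0,"gripper":255},
    {"tx":-8,"ty":0,"tz":-4,"twist":0,"gripper":255},
    {"tx":-13,"ty":0,"tz":-8,"twist":0,"gripper":255},
    {"tx":-18,"ty":0,"tz":-12,"twist":0,"gripper":255},
    {"tx":-24,"ty":0,"tz":-12,"twist":0,"gripper":255},
    {"tx":-24,"ty":0,"tz":-12,"twist":0,"gripper":255},
    {"tx":-24,"ty":0,"tz":-12,"twist":0,"gripper":255}
  ]
}}

```text
t: 27.18
tcp_pos: [0.4656, -0.295, 0.2436]
tcp_rot: [[-0.056, 0.998, -0.001], [0.998, 0.056, 0.003], [0.003, -0.001, -1.0]]
contact_force: [-0.1, -0.2, -0.2]
finger_gap: -0.0
grip_force: 0.0
```

Run:
```python
from h import *
d=cam('top'); h=cv2.cvtColor(d['frame'],cv2.COLOR_BGR2HSV); m=(((h[...,0]<9)|(h[...,0]>172))&(h[...,1]>130)).astype(np.uint8)
e=blob(d,m,(225,200,280,240)); p=onz(d,*e[0],.12); print(e[0],e[2],p, 'expected ctr y',.0075-.036, ctrl.sense()['contact_force'])
print(ctrl.job_done())
```

```text
[246.6627907  216.80232558] [238 214  17   6  86] [ 0.45055197 -0.03215515  0.12      ] expected ctr y -0.028499999999999998 [-0.64901091 -0.82869088  0.47881182]
the job is handed in; nothing more can be done
None
```

The job is handed in at about 27 s: the rolling pin is in its cradle, the lid is shut, and the lock pin is through the hasp, where its handle met a hard stop (14 N, under 1 mm of travel); the last camera check put the handle about 4 mm short of its expected place, which I took as measurement error.

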